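Unlock the folding stay and shut the stationery chest

ROBOT

A 6-joint arm with a two-finger parallel gripper is mounted at the origin on a cart in front of the work surface, level with it; the furniture and walls round the work are solid. World frame = base frame: x ahead of the robot, y to its left, z up, the work surface at z = 0. Lengths are in m, angles in rad, forces in N, time in s.
With the tool pointing down it reaches from about 0.35 to 0.975 m from the base axis. Payload 4.9 kg.
Tool frame: the origin (TCP) lies on the front face of the gripper's body, between the roots of the fingers; the fingertips stand 73 mm ahead of it and the grasp point (between the pads) lies 54 mm ahead of it (tip_extent is the distance from the TCP to the fingertips, in m); y points along the fingers, x is the direction in which the jaws open and shut, and the axes are right-handed (so a half turn about y gives the same grasp; the last joint's range is limited). The gripper opens to 85 mm and grips with 20 to 120 N. Pads are 22 mm wide; open, the fingers measure 114 mm over their backs; the gripper's body (76 mm by 85 mm) begins 54 mm behind the grasp point. The pads swing forward as they close: fully open they stand 13 mm farther back than shut.
Start: joints at [-1.22, 0.053, 1.613, -0, 1.476, -0.119], TCP at [0.283, -0.557, 0.304] pointing down, gripper open.
Joint ranges: [-3.01, 3.01], [-1.01, 2.22], [0.06, 2.58], [-1.02, 4.17], [0.09, 2.62], [-3.14, 3.14]. Speed limits (rad/s): [2.57, 2.57, 3.14, 3.14, 3.14, 3.14].

INTERFACE

Orientations are given as a unit quaternion [w, x, y, z].
In Python, from plant import state, grab_frame, camera_info, job_done, tip_extent gives the robot as it stands.
- The arm moves only by the tool carry_out, never from a script. Its argument "rows" is a list that holds one entry, the list of rows, each a list of 7 numbers: the turn, a rotation vector about the world's x, y, z as a fraction of full scale, then the shift along the world's x, y, z as a fraction of full scale, then the finger opening in mm, from 0 to 85.4. A call has 1 to 5 rows; each row shifts and turns the commanded pose from where the row before left it; what a row does not reach is not made up. Full scale, the value 1, is 40 mm for a shift and 4 degrees for a turn. A row lasts 1/10 s, in which the tool goes at most 50 mm and 8.59 degrees, less where a joint would pass 70% of its speed; a pose out of reach is approached as far as the arm can. A call with a number of a shift or a turn outside -1 to 1 is refused whole. A call with a gripper value outside its range is refused whole. The fingers move at their own pace and stop on an object; the grip force is fixed at half the most. Time passes only in rows, so rows that do not move let the fingers close. It gives the time, the measured TCP pose, the force and the opening at its end, in the units of the state.
- state(): the state, without advancing time (a new reading comes with each control period).
- grab_frame(name): name is "side" or "top"; returns the picture (420x560x3 uint8, blue, green, red); there is no depth.
- camera_info(name): a dict with "intrinsics" (3x3 intrinsics, pixels), "xyz" and "rotation" of the camera in the world. Camera axes: x right, y down, z forward; pixel columns grow to the right and rows downward; lengths in m; the calibration is good to about 2 mm. A picture is of the moment at which its call begins. camera_info takes no time and is no camera call.
- job_done(): hands the job in, once; it reports no verdict.
The state is a dict: "time": time; "joint_pos": joint angles; "joint_vel": joint speeds; "joint_efforts": joint torques, N m; "tool_pos": TCP position; "tool_rot": TCP orientation; "contact_force": force on the tool from outside, world axes, zero at the start; "ft_torque": the same for the moment, N m; "gripper_width": opening from 0.0 (shut) to 1.0 (fully open).
Only numpy, scipy, OpenCV 4.12 (cv2) and the standard library are available. Lean on these libraries where they do the work, as an engineer would, in place of code of your own. Each camera call takes 0.05 s, during which the arm holds its last target.

TASK

Shut the open wooden stationery chest. Lift the knee of the folding stay on its right side up past centre so that it unlocks, then let go of it, leaving the lid standing open by itself; then take the lid by the bar on its edge and lower it gently until it is fully shut. Leave the stapler, rubber stamp and mug where they are.

Things in the scene. Friction and masses are not known exactly. Their poses are not given: they have to be found in the camera images.
- chest: Light-wood chest with a lid, fixed to the desk, 160 (x) x 240 (y) x 85 mm high without the lid. Origin: centre of its underside, on the desk. Its own x points from the front to the back (hinge side), y to its left, z up; the front looks to the robot, within 0.3 rad.
- lid_hinge (a point): Middle of the lid's hinge axis: chest frame x +80, y 0, z +91 mm. The axis runs along the chest's y. The lid is a plate 10 mm thick and 240 mm wide that reaches 160 mm from this axis; shut, its mid-plane is level with the axis.
- lid (a joint): Lid angle in rad: 0 shut, lying on the rim; 1.38 at the start, almost upright. It cannot be lowered while the stay is locked. Its hinge is stiff (friction 0.2 N m): unlocked, it stays where it is left above about 0.95 rad, but below that it falls shut and slams unless held.
- pull_bar (a point): Middle of the lid's pull bar: round steel bar 11 mm thick along the chest's y, in the lid's mid-plane, 200 mm from the hinge axis, 34 mm clear of the lid's edge, on 9 mm posts at y +60 and -60 mm. At lid angle a it lies in the chest's x, z at the hinge plus 200 mm x (-cos a, sin a): on top when open, in front of the chest when shut. It may turn between the fingers.
- stay_knee (a joint): Knee angle between the two stay links in rad: -0.17 at the start (sagging down and back against its stop: locked), 0 straight (centre), positive bent up and to the front (unlocked), about 2.8 when the lid is shut. Light friction only; the lid's weight alone keeps it at its stop. Once it is clearly past centre it stays there while the lid stands.
- lift_handle (a point): Middle of the free grip of the stay's lift handle: a black round rod 11 mm thick along the chest's y, sticking out 78 mm to the right from the knee, with an 18 mm end knob; the grip runs 25 mm either way of this point. Lifting it 15 to 25 mm up and to the front, along its circle about stay_pivot, unlocks the stay. It may turn between the fingers.
- stay_pivot (a point): Point on the axis (along the chest's y) of the lower stay pivot, level in y with lift_handle: chest frame x -15, y -172, z +73 mm. The knee with the lift handle moves on a circle of radius 68 mm about this axis; at the start it is up and behind it, about 50 degrees above level.
- stapler: Black stapler 144 x 39 x 54 mm standing left of the chest, loose; origin centre of its underside. Leave it.
- rubber_stamp: Black rubber stamp 28 x 56 x 70 mm standing left in front of the chest, loose; origin centre of its underside. Leave it.
- mug: White mug 92 x 127 x 95 mm to the right of the chest, loose; origin centre of its underside. Leave it.

How it is judged:
On the way:
1. the stay's knee is bent up past centre (knee angle above 0.2 rad) and let go: the fingers and arm touch neither stay nor lid, and the lid still stands open above 0.9 rad, at rest (value of joint stay_knee above 0.2 rad and value of joint lid above 0.9 rad and contact force between each of the arm, the fingers and chest below 0.1 N and velocity of joint lid between -0.1 and 0.1 rad/s), for 0.2 s.
At the end, for the whole second after the job is handed in: The lid is fully shut (within 0.04 rad, about 6 mm at its edge) and at rest, with the stay folded (knee angle above 2.4 rad) (value of joint lid below 0.04 rad and velocity of joint lid between -0.1 and 0.1 rad/s and value of joint stay_knee above 2.4 rad); the robot touches nothing.
It fails at once if the lid is slammed or falls (closing faster than 2.5 rad/s) (velocity of joint lid below -2.5 rad/s).
It fails at once if the stapler is pushed more than 30 mm (distance of stapler from where it was at the start of the episode above 0.03 m).
It fails at once if the rubber stamp is pushed more than 30 mm (distance of rubber_stamp from where it was at the start of the episode above 0.03 m).
It fails at once if the mug is pushed more than 30 mm (distance of mug from where it was at the start of the episode above 0.03 m).
It also fails if it takes over 48 s, if anything falls off the work surface, if the arm or the gripper's body presses on something with over 40 N, if the wrist force passes 120 N, or if a joint passes its speed limit or range.

## Working session

There is one attempt and no reset: what is moved stays moved. The work goes in short steps, Python scripts to look and compute and a tool call to move; the robot and the scene stay as the last step left them, time stands still between calls to the robot, and variables do not carry over. Pictures are saved under pics/ and viewed, and the job is handed in when it is done.

Besides the shell and the picture viewer there is one more tool, called after "Emit:" as a command line: name --argument value ..., lists and objects as JSON in quotes. carry_out: Moves the arm, as the interface text tells. Shift numbers are shares of 40 mm and turn numbers shares of 4 degrees, none past 1 either way. Its arguments: {"type":"object","properties":{"rows":{"type":"array"}},"required":["rows"]}

```bash
ls; mkdir -p pics; python3 - <<'E'
from plant import *
import cv2
print(state()); print(tip_extent if not callable(tip_extent) else tip_extent())
for n in ("side","top"):
    print(n,camera_info(n)); cv2.imwrite(f"pics/{n}0.png",grab_frame(n))
E
```

```text
pics
{'time': 0.0, 'joint_pos': array([-1.21999235e+00,  5.33649990e-02,  1.61430504e+00, -1.18656513e-05,
        1.47600643e+00, -1.18953841e-01]), 'joint_vel': array([-0.00054156, -0.00069424,  0.00187175,  0.00138064,  0.00076652,
       -0.00121973]), 'joint_efforts': array([ 2.41162852e-03, -3.93680227e+01, -3.70175314e+01,  1.39401923e-04,
        6.96379910e-03, -1.50397817e-06]), 'tool_pos': array([ 0.28277684, -0.55683286,  0.30265123]), 'tool_rot': array([ 0.60308768, -0.60217983,  0.37048842, -0.36932781]), 'contact_force': array([0.63694925, 0.90644839, 0.50352   ]), 'ft_torque': array([-0.04044553, -0.00806721,  0.00596901]), 'gripper_width': 1.0022256272096959}
0.0726
side {'intrinsics': array([[472.17863886,   0.        , 289.35650711],
       [  0.        , 472.17863886, 207.6305595 ],
       [  0.        ,   0.        ,   1.        ]]), 'xyz': array([-0.09822742, -1.28272375,  0.92282454]), 'rotation': array([-0.48128185,  0.83746576, -0.22542136,  0.12729532])}
top {'intrinsics': array([[510.31235369,   0.        , 274.58572475],
       [  0.        , 510.31235369, 211.16859077],
       [  0.        ,   0.        ,   1.        ]]), 'xyz': array([ 0.38073365, -0.15601065,  1.41670795]), 'rotation': array([-0.04020045,  0.71590832, -0.69554178,  0.0456161 ])}
```

View pics/side0.png

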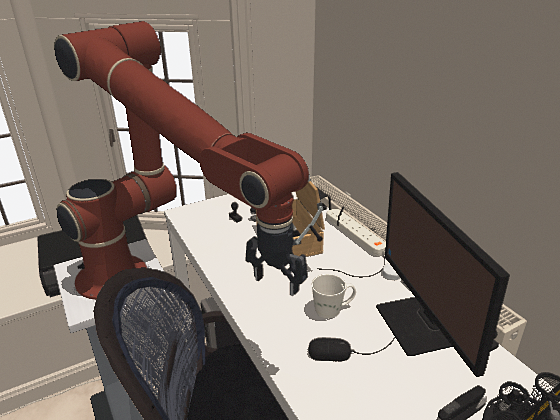

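View pics/top0.png

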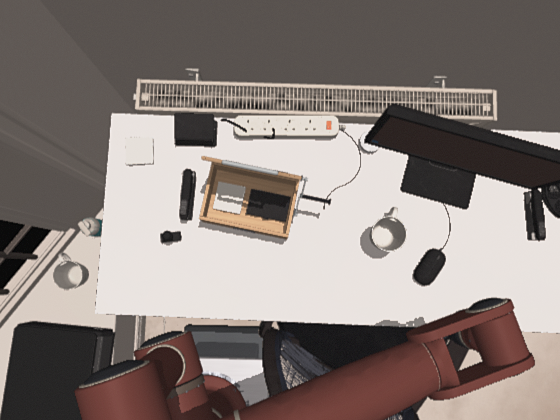

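The top view shows the chest near (250,200), with the stay handle at about (316,200). The stapler is at (188,195), the stamp at (171,237) and the mug at (388,235). I'll enlarge both views.

```bash
cat > h.py <<'E'
import numpy as np, cv2
from plant import *
from scipy.spatial.transform import Rotation as R
def quat(q): return R.from_quat([q[1],q[2],q[3],q[0]])
def proj(n,P):
    c=camera_info(n); p=quat(c['rotation']).inv().apply(np.atleast_2d(P)-c['xyz'])
    K=c['intrinsics']; return p[:,:2]/p[:,2:]*[K[0,0],K[1,1]]+[K[0,2],K[1,2]]
def ray(n,uv):
    c=camera_info(n);K=c['intrinsics']
    d=quat(c['rotation']).apply([(uv[0]-K[0,2])/K[0,0],(uv[1]-K[1,2])/K[1,1],1]); return c['xyz'],d
def atz(n,uv,z):
    o,d=ray(n,uv); return o+d*(z-o[2])/d[2]
def crop(n,x,y,w,h,s,name,img=None):
    im=grab_frame(n) if img is None else img
    c=cv2.resize(im[y:y+h,x:x+w],None,fx=s,fy=s,interpolation=cv2.INTER_CUBIC)
    cv2.imwrite(f'pics/{name}.png',c)
E
python3 - <<'E'
from h import *
for n in('top','side'): print(quat(camera_info(n)['rotation']).as_matrix())
crop('top',180,140,160,115,5,'t1',cv2.imread('pics/top0.png'))
crop('side',220,160,140,105,5,'s1',cv2.imread('pics/side0.png'))
E
```

```text
[[ 0.0282816  -0.99222072  0.12123607]
 [-0.99955587 -0.02921111 -0.00589612]
 [ 0.0093917  -0.12101548 -0.99260619]]
[[ 0.86596223 -0.25503549  0.43019336]
 [-0.50009519 -0.43510598  0.74872397]
 [-0.00377148 -0.8635043  -0.50432737]]
```

View pics/t1.png

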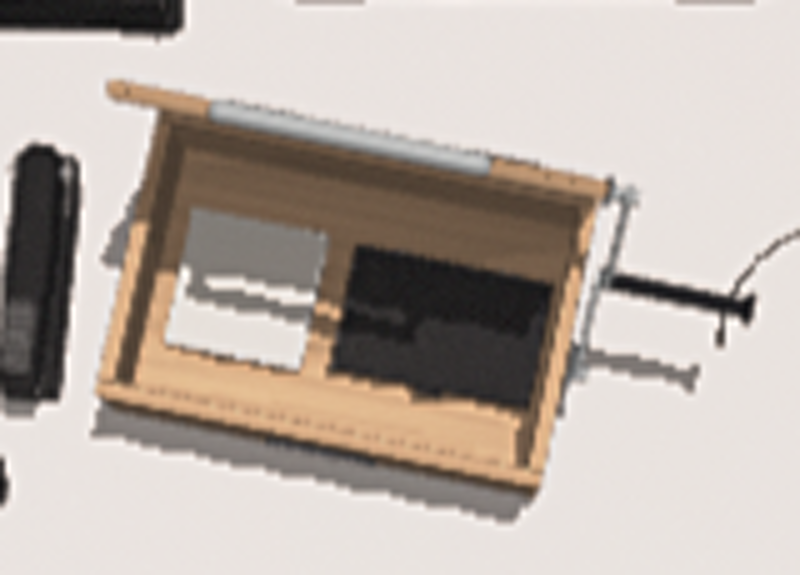

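View pics/s1.png

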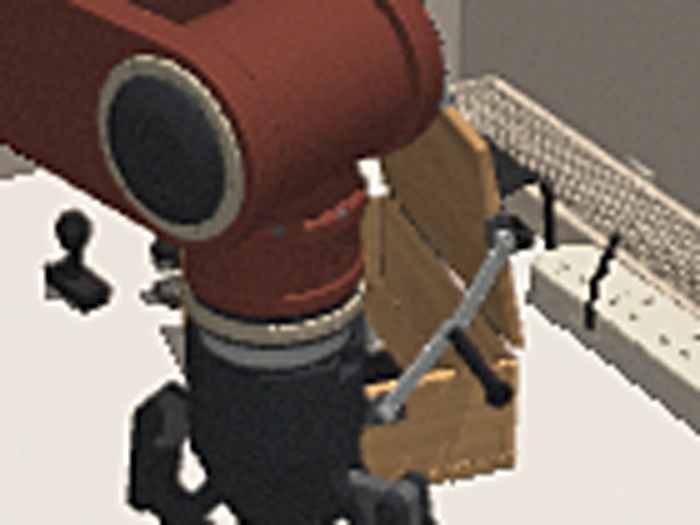

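```bash
cat >> h.py <<'E'
def c2w(q,P):
    P=np.atleast_2d(P).astype(float)/1000
    return R.from_euler('z',q[2]).apply(P)+[q[0],q[1],0]
E
python3 - <<'E'
from h import *
from scipy.optimize import least_squares
t=lambda a,b:(180+a/5-.4,140+b/5-.4)
s=lambda a,b:(220+a/5-.4,160+b/5-.4)
obs=[('top',(-80,120,85),t(98,393)),('top',(-80,-120,85),t(540,486)),
('top',(42.1,0,292.5),t(350,137)),
('side',(80,-120,0),s(513,466)),('top',(28.7,-172,125),t(685,292)),('side',(28.7,-172,125),s(477,365))]
def f(q):
    return np.concatenate([proj(n,c2w(q,P))[0]-uv for n,P,uv in obs])
r=least_squares(f,[.45,-.1,0.],loss='soft_l1')
print(r.x); print(f(r.x).reshape(-1,2).round(1))
q=r.x
for nm,P in dict(bar=(42.1,0,287.4),handle=(28.7,-172,125),pivot=(-15,-172,73),hinge=(80,0,91),shutbar=(-120,0,91)).items(): print(nm,c2w(q,P).round(4))
print('mug',atz('top',(388,240),0.05))
# overlay
it=cv2.imread('pics/top0.png');is_=cv2.imread('pics/side0.png')
pts=[(x,y,z) for x in(-80,80) for y in(-120,120) for z in(0,85)]+[(42.1,y,287.4) for y in(-60,60)]+[(28.7,y,125) for y in (-94,-147,-172,-197)]+[(-15,-94,73)]
for n,im in(('top',it),('side',is_)):
    for p in proj(n,c2w(q,pts)): cv2.circle(im,tuple(int(round(v*16)) for v in p),16,(0,0,255),-1,shift=4)
crop('top',180,140,160,115,5,'t2',it);crop('side',220,160,140,105,5,'s2',is_)
E
```

```text
[ 0.57604699 -0.09626231 -0.17355954]
[[-1.   0.4]
 [ 0.3  0.2]
 [-0.1 -0.6]
 [ 0.3  0.3]
 [ 0.1  0.4]
 [ 0.3  0.1]]
bar [[ 0.6175 -0.1035  0.2874]]
handle [[ 0.5746 -0.2706  0.125 ]]
pivot [[ 0.5316 -0.2631  0.073 ]]
hinge [[ 0.6548 -0.1101  0.091 ]]
shutbar [[ 0.4578 -0.0755  0.091 ]]
mug [ 0.47866224 -0.47076555  0.05      ]
```

View pics/t2.png

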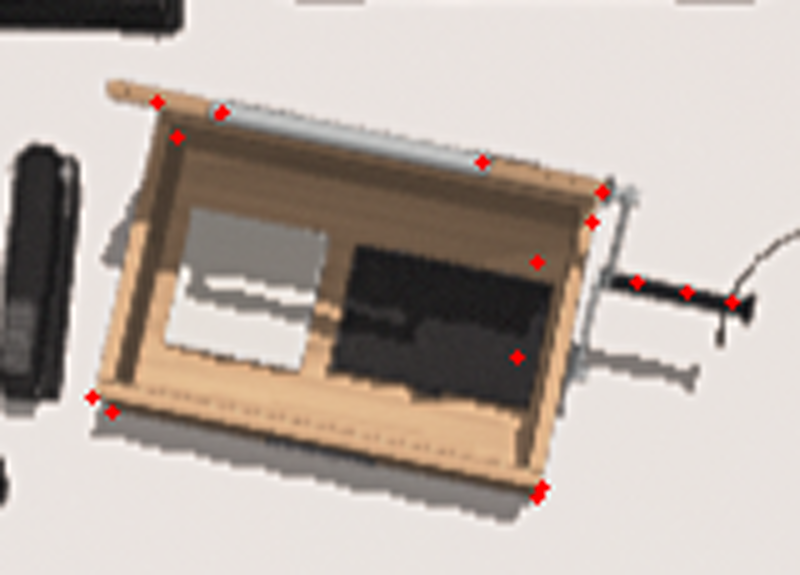

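View pics/s2.png

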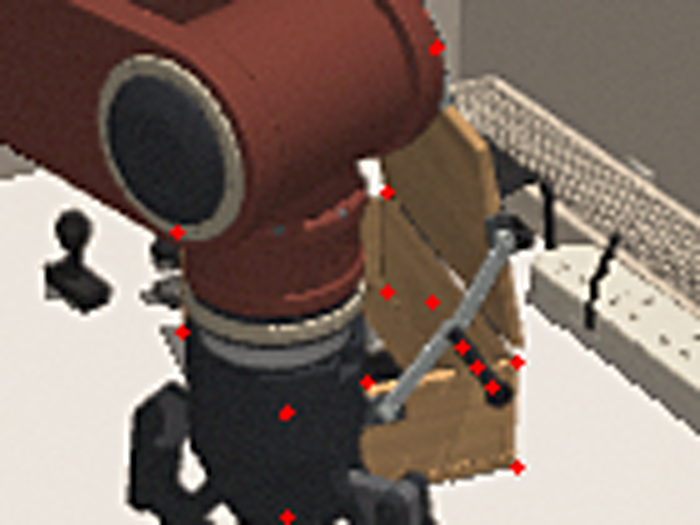

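The pose fits all the marks within about 1 px: the chest is at (0.576,-0.096) with yaw -0.174. The handle and bar also agree with the model in both views. Next I'll plan the approach to the handle.

```bash
cat >> h.py <<'E'
Q=(0.57605,-0.09626,-0.17356)
def orient(ychest_tilt_deg, flip=1, pitch_deg=0):
    """tool z down, leaned so that body is to the right by tilt; tool x = flip*chest x"""
    cz=R.from_euler('z',Q[2])
    x=np.array([flip,0,0.]);z=np.array([0,0,-1.]);y=np.cross(z,x)
    M=R.from_matrix(np.c_[x,y,z])
    return cz*R.from_euler('y',pitch_deg,degrees=True)*R.from_euler('x',ychest_tilt_deg,degrees=True)*M
def plan(Pt,Rt):
    s=state(); d=(np.array(Pt)-s['tool_pos'])*1000
    rv=np.degrees((Rt*quat(s['tool_rot']).inv()).as_rotvec())
    print('t %.2f shift_mm'%s['time'],d.round(1),'units',(d/40).round(3),'| turn deg',rv.round(2),'units',(rv/4).round(3)); 
def tcp(Pc,Rt,back=0): return c2w(Q,Pc)[0]-Rt.apply([0,0,.054+back])
E
python3 - <<'E'
from h import *
print(quat(state()['tool_rot']).as_matrix().round(3))
for t in (15,):
  for fl in(1,-1):
    Rt=orient(t,fl); print(t,fl,Rt.as_matrix()[:,2].round(3))
    plan(tcp((28.7,-178,125),Rt,.08),Rt)
    print(tcp((28.7,-178,125),Rt,.08),tcp((28.7,-178,125),Rt))
E
```

```text
[[ 0.453 -0.001  0.892]
 [-0.892  0.002  0.453]
 [-0.002 -1.     0.   ]]
15 1 [ 0.045  0.255 -0.966]
t 0.10 shift_mm [284.8 246.2 -48.4] units [ 7.12   6.154 -1.209] | turn deg [-62.29  46.    45.19] units [-15.572  11.5    11.297]
[ 0.56759082 -0.31070267  0.25443406] [ 0.57116645 -0.29030822  0.17715999]
15 -1 [ 0.045  0.255 -0.966]
t 0.10 shift_mm [284.8 246.2 -48.4] units [ 7.12   6.154 -1.209] | turn deg [ 72.72  98.37 -83.88] units [ 18.18   24.592 -20.971]
[ 0.56759082 -0.31070267  0.25443406] [ 0.57116645 -0.29030822  0.17715999]
```

```bash
sed -i 's/x=np.array(\[flip,0,0.\]);z=.*$/x=np.array([flip,0,0.]);y=np.array([0,0,-1.]);z=np.cross(x,y)/; s/Rt.apply(\[0,0,.054+back\])/Rt.apply([0,.054+back,0])/' h.py
python3 - <<'E'
from h import *
for t in (0,15,):
  for fl in(1,-1):
    Rt=orient(t,fl); print(t,fl,Rt.as_matrix()[:,1].round(3))
    plan(tcp((28.7,-178,125),Rt,.08),Rt)
    print(tcp((28.7,-178,125),Rt,.08),tcp((28.7,-178,125),Rt))
E
```

```text
0 1 [ 0.  0. -1.]
t 0.10 shift_mm [290.8 280.3 -43.8] units [ 7.269  7.008 -1.095] | turn deg [-0.08 -0.08 53.14] units [-0.019 -0.02  13.285]
[ 0.57358001 -0.27654197  0.259     ] [ 0.57358001 -0.27654197  0.179     ]
0 -1 [ 0. -0. -1.]
t 0.10 shift_mm [290.8 280.3 -43.8] units [ 7.269  7.008 -1.095] | turn deg [-9.0000e-02  9.0000e-02 -1.2686e+02] units [-2.4000e-02  2.3000e-02 -3.1715e+01]
[ 0.57358001 -0.27654197  0.259     ] [ 0.57358001 -0.27654197  0.179     ]
15 1 [ 0.045  0.255 -0.966]
t 0.10 shift_mm [284.8 246.2 -48.4] units [ 7.12   6.154 -1.209] | turn deg [12.42 -9.33 52.81] units [ 3.105 -2.333 13.203]
[ 0.56759082 -0.31070267  0.25443406] [ 0.57116645 -0.29030822  0.17715999]
15 -1 [ 0.045  0.255 -0.966]
t 0.10 shift_mm [284.8 246.2 -48.4] units [ 7.12   6.154 -1.209] | turn deg [  10.94   14.99 -125.98] units [  2.735   3.749 -31.494]
[ 0.56759082 -0.31070267  0.25443406] [ 0.57116645 -0.29030822  0.17715999]
```

Emit:
carry_out --rows '[[[0.22,-0.165,0.94,0.5,0.4,0,60],[0.22,-0.165,0.94,0.5,0.4,0,60],[0.22,-0.165,0.94,0.5,0.4,0,60],[0.22,-0.165,0.94,0.5,0.4,0,60],[0.22,-0.165,0.94,0.5,0.4,0,60]]]'

```text
time: 0.6
tool_pos: [0.3835, -0.4764, 0.3032]
tool_rot: [0.689, -0.62, 0.262, -0.268]
contact_force: [-0.4, -0.1, -0.5]
gripper_width: 0.703
```

Emit:
carry_out --rows '[[[0.22,-0.165,0.94,0.5,0.4,0,60],[0.22,-0.165,0.94,0.5,0.4,0,60],[0.22,-0.165,0.94,0.5,0.4,0,60],[0.22,-0.165,0.94,0.5,0.4,0,60],[0.22,-0.165,0.94,0.5,0.4,0,60]]]'

```text
time: 1.1
tool_pos: [0.4835, -0.3964, 0.3032]
tool_rot: [0.754, -0.62, 0.148, -0.16]
contact_force: [0.2, -0.9, 0.2]
gripper_width: 0.703
```

```bash
python3 - <<'E'
from h import *
Rt=orient(15,1); plan(tcp((28.7,-178,125),Rt,.08),Rt); print(state()['joint_pos'].round(2))
E
```

```text
t 1.10 shift_mm [ 84.1  85.6 -48.8] units [ 2.102  2.141 -1.22 ] | turn deg [ 3.61 -2.63 15.08] units [ 0.901 -0.658  3.77 ]
[-0.86  0.09  1.58  0.16  1.57 -0.43]
```

Tracking is exact. I'll move to the pre-grasp pose now.

Emit:
carry_out --rows '[[[0.225,-0.165,0.94,0.5,0.5,0,60],[0.225,-0.165,0.94,0.5,0.5,-0.3,60],[0.225,-0.165,0.94,0.5,0.5,-0.3,60],[0.225,-0.165,0.94,0.5,0.5,-0.3,60],[0,0,0,0.1,0.14,-0.32,60]]]'

```text
time: 1.6
tool_pos: [0.5682, -0.3098, 0.2539]
tool_rot: [0.79, -0.606, 0.053, -0.069]
contact_force: [-0.4, 0.1, -0.1]
gripper_width: 0.703
```

```bash
python3 - <<'E'
from h import *
Rt=orient(15,1); plan(tcp((28.7,-178,125),Rt,.08),Rt);plan(tcp((28.7,-178,125),Rt,.0),Rt)
a=grab_frame('side');b=grab_frame('top')
crop('side',220,130,160,120,5,'s3',a);crop('top',200,130,160,120,5,'t3',b)
E
```

```text
t 1.60 shift_mm [-0.6 -0.9  0.6] units [-0.015 -0.022  0.014] | turn deg [0.01 0.02 0.04] units [0.001 0.004 0.009]
t 1.60 shift_mm [  3.   19.5 -76.7] units [ 0.074  0.488 -1.918] | turn deg [0.01 0.02 0.04] units [0.001 0.004 0.009]
```

View pics/s3.png

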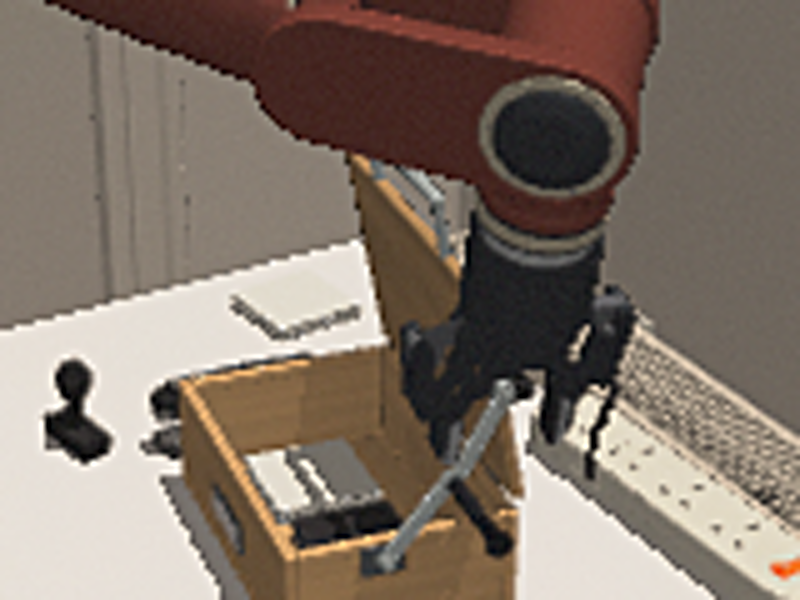

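View pics/t3.png

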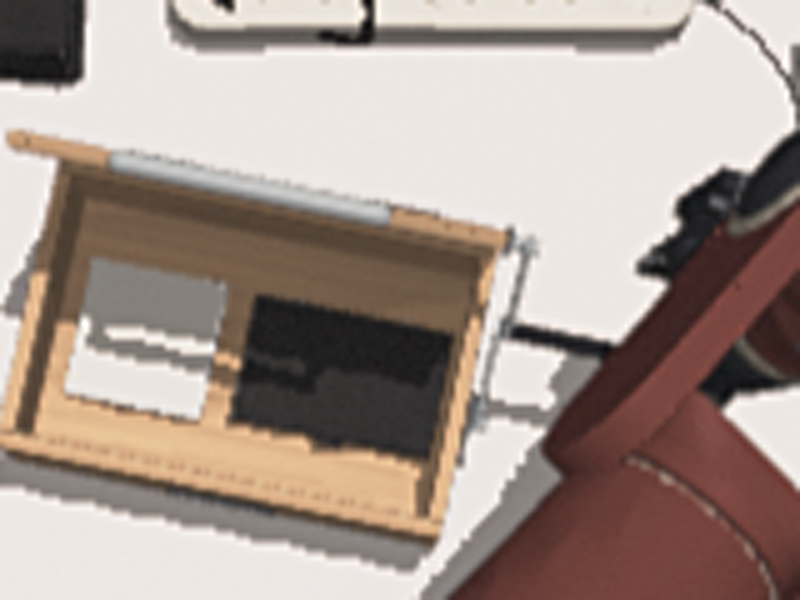

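The side view shows both fingers straddling above the handle, with the rear finger at about (560,420) in the crop and the grip at (480,510). There is space between them and the links, so I'll go in along the tool axis.

Emit:
carry_out --rows '[[[0,0,0,0.02,0.12,-0.48,60],[0,0,0,0.02,0.12,-0.48,60],[0,0,0,0.02,0.12,-0.48,60],[0,0,0,0.02,0.12,-0.48,60],[0,0,0,0,0,0,60]]]'

```text
time: 2.2
tool_pos: [0.5681, -0.2921, 0.1753]
tool_rot: [0.791, -0.606, 0.056, -0.069]
contact_force: [-0.2, 0.1, -0.5]
gripper_width: 0.698
```

```bash
python3 - <<'E'
from h import *
Rt=orient(15,1); plan(tcp((28.7,-178,125),Rt,.0),Rt)
a=grab_frame('side');b=grab_frame('top')
crop('side',260,170,120,90,6,'s4',a)
E
```

```text
t 2.20 shift_mm [3.1 1.7 1.9] units [0.077 0.044 0.046] | turn deg [-0.1  -0.26  0.27] units [-0.026 -0.065  0.067]
```

View pics/s4.png

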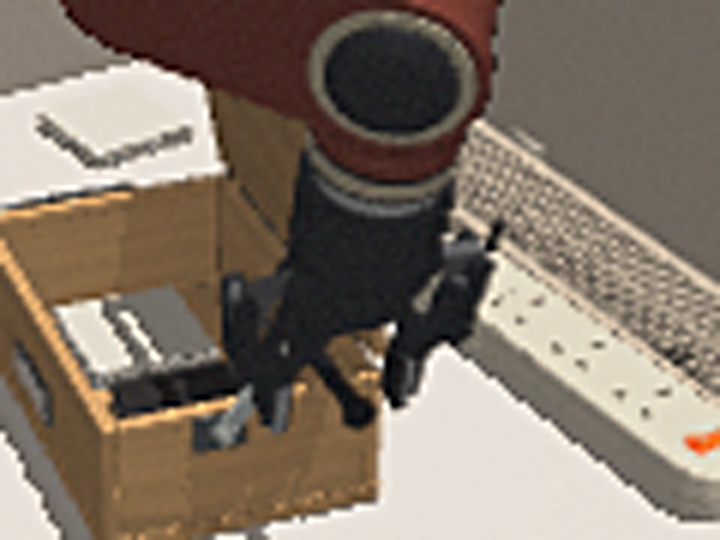

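```bash
python3 - <<'E'
from h import *
s=state(); print({k:np.round(v,3) for k,v in s.items()})
Rt=orient(15,1); plan(tcp((28.7,-178,125),Rt,.0),Rt)
E
```

```text
{'time': np.float64(2.3), 'joint_pos': array([-0.666,  0.238,  1.636,  0.233,  1.396, -0.543]), 'joint_vel': array([ 0.   , -0.016, -0.029,  0.004, -0.004,  0.   ]), 'joint_efforts': array([ 1.7700e-01, -4.2959e+01, -3.2605e+01,  6.6700e-01,  4.4800e-01,
        1.0000e-03]), 'tool_pos': array([ 0.57 , -0.293,  0.179]), 'tool_rot': array([ 0.79 , -0.607,  0.054, -0.071]), 'contact_force': array([ 0.798, -0.055,  0.121]), 'ft_torque': array([-0.055,  0.017,  0.017]), 'gripper_width': np.float64(0.701)}
t 2.30 shift_mm [ 1.5  2.9 -1.6] units [ 0.038  0.074 -0.039] | turn deg [0.08 0.01 0.27] units [0.02  0.003 0.067]
```

It's only a settling oscillation, and the rod lies between the fingers. I'll close now.

Emit:
carry_out --rows '[[[0,0,0,0.02,0.04,-0.02,30],[0,0,0,0,0,0,18],[0,0,0,0,0,0,10],[0,0,0,0,0,0,0],[0,0,0,0,0,0,0]]]'

```text
time: 2.8
tool_pos: [0.5705, -0.2912, 0.1786]
tool_rot: [0.79, -0.607, 0.054, -0.07]
contact_force: [-4.9, -0.9, 6.0]
gripper_width: 0.106
```

```bash
python3 - <<'E'
from h import *
s=state(); print({k:np.round(v,3) for k,v in s.items()})
Rt=orient(15,1); plan(tcp((28.7,-178,125),Rt,.0),Rt)
crop('side',260,170,120,90,6,'s5')
r=lambda a:np.array((-15+68*np.cos(np.radians(a)),0,73+68*np.sin(np.radians(a))))
for a in range(50,82,4): print(a,np.round(R.from_euler('z',Q[2]).apply(r(a)-r(50)),1))
E
```

```text
{'time': np.float64(2.8), 'joint_pos': array([-0.662,  0.238,  1.637,  0.233,  1.396, -0.541]), 'joint_vel': array([-0.   ,  0.   ,  0.001,  0.   , -0.001,  0.   ]), 'joint_efforts': array([ 1.4660e+00, -4.1421e+01, -3.3365e+01,  1.3110e+00, -8.6900e-01,
        2.2000e-02]), 'tool_pos': array([ 0.57 , -0.291,  0.179]), 'tool_rot': array([ 0.79 , -0.607,  0.054, -0.07 ]), 'contact_force': array([-4.913, -0.91 ,  6.044]), 'ft_torque': array([0.143, 0.825, 0.194]), 'gripper_width': np.float64(0.106)}
t 2.80 shift_mm [ 0.7  0.9 -1.4] units [ 0.018  0.022 -0.036] | turn deg [ 0.09 -0.05  0.16] units [ 0.022 -0.013  0.041]
50 [0. 0. 0.]
54 [-3.7  0.6  2.9]
58 [-7.6  1.3  5.6]
62 [-11.6   2.    7.9]
66 [-15.8   2.8  10. ]
70 [-20.1   3.5  11.8]
74 [-24.6   4.3  13.3]
78 [-29.1   5.1  14.4]
```

View pics/s5.png

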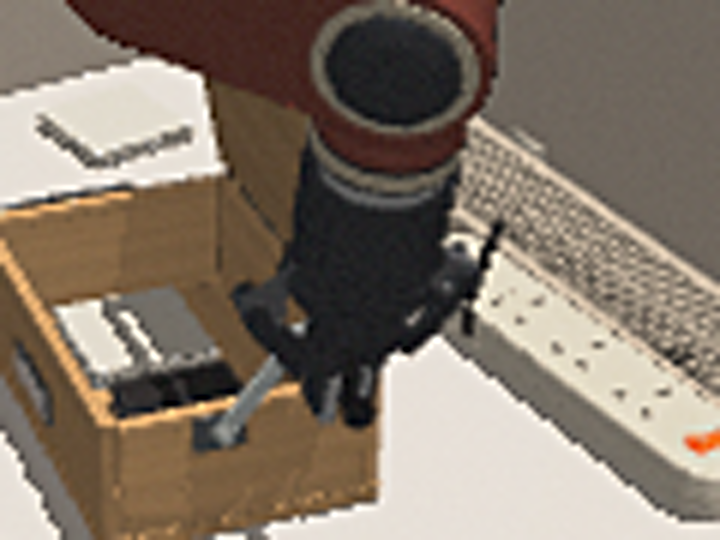

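The rod is gripped: the opening is 9 mm and the contact force is about 8 N. Next I'll lift it along the circle.

Emit:
carry_out --rows '[[[0,0,0,-0.092,0.016,0.072,0],[0,0,0,-0.098,0.017,0.066,0],[0,0,0,-0.1,0.018,0.06,0],[0,0,0,-0.105,0.019,0.052,0],[0,0,0,0,0,0,0]]]'

```text
time: 3.35
tool_pos: [0.5556, -0.2885, 0.1891]
tool_rot: [0.789, -0.607, 0.053, -0.071]
contact_force: [2.6, -1.8, 3.8]
gripper_width: 0.103
```

```bash
python3 - <<'E'
from h import *
Rt=orient(15,1); plan(tcp((28.7,-178,125),Rt,.0),Rt)
a=grab_frame('side');b=grab_frame('top')
crop('side',260,150,120,90,6,'s6',a);crop('top',200,130,160,120,5,'t6',b)
print(state()['contact_force'])
E
```

```text
t 3.35 shift_mm [ 15.6  -1.8 -11.9] units [ 0.389 -0.045 -0.298] | turn deg [0.16 0.19 0.23] units [0.041 0.048 0.057]
[ 2.60905151 -1.50659517  5.14822759]
```

View pics/s6.png

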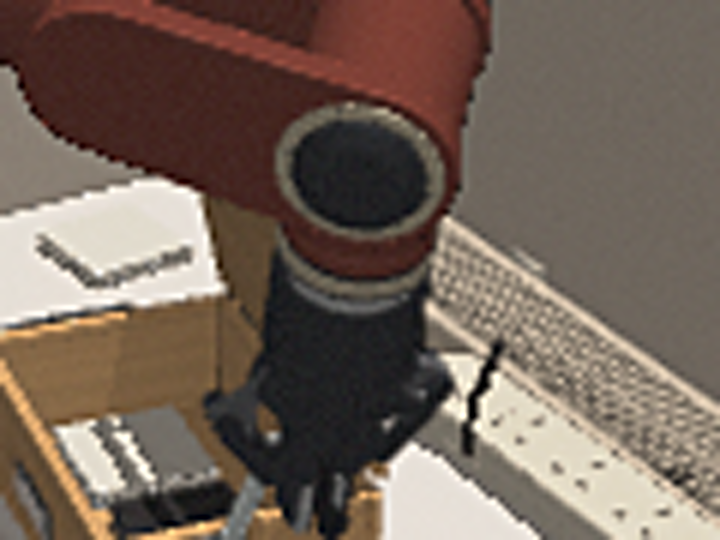

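View pics/t6.png

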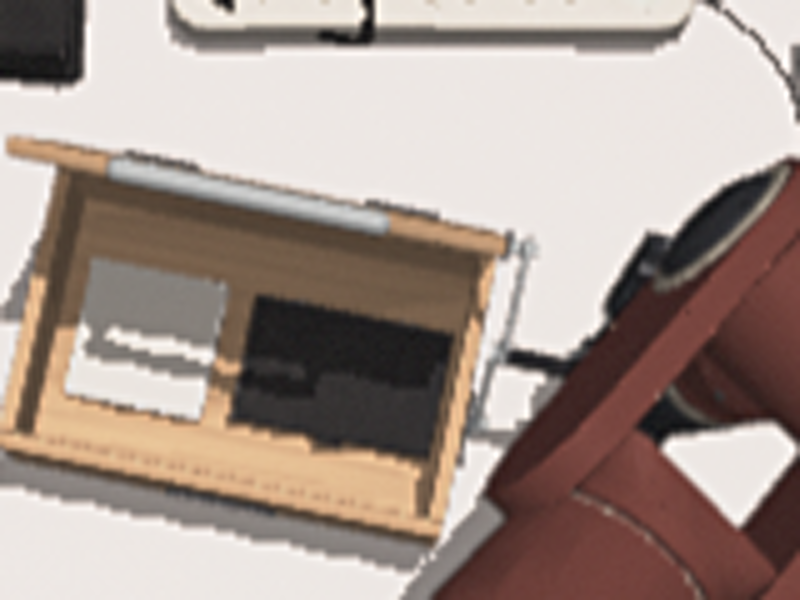

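The lid has tipped slightly forward, which means the knee is past centre. I'll lift a little further, about 23 mm along the arc in total, and then release.

Emit:
carry_out --rows '[[[0,0,0,-0.108,0.019,0.045,0],[0,0,0,0,0,0,0],[0,0,0,0,0,0,14],[0,0,0,0,0,0,25],[0,0,0,0,0,0,35]]]'

```text
time: 3.95
tool_pos: [0.5499, -0.2867, 0.188]
tool_rot: [0.79, -0.606, 0.055, -0.069]
contact_force: [-1.0, -0.2, -0.4]
gripper_width: 0.406
```

```bash
python3 - <<'E'
from h import *
a=grab_frame('side');b=grab_frame('top')
crop('side',260,150,120,90,6,'s7',a);crop('top',200,130,160,120,5,'t7',b)
print(state()['contact_force'],state()['tool_pos'],state()['gripper_width'])
print(proj('side',c2w(Q,[(8,-178,137)])),orient(15).as_matrix()[:,1])
E
```

```text
[-0.21388552 -0.56348073  0.84029343] [ 0.55019277 -0.28682643  0.18829119] 0.4079418501871596
[[309.82244537 231.71678725]] [ 0.04469545  0.25493061 -0.96592583]
```

View pics/s7.png

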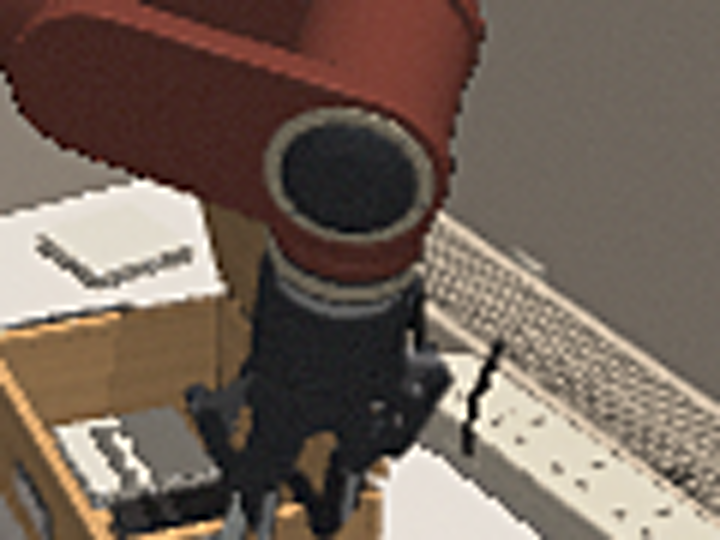

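View pics/t7.png

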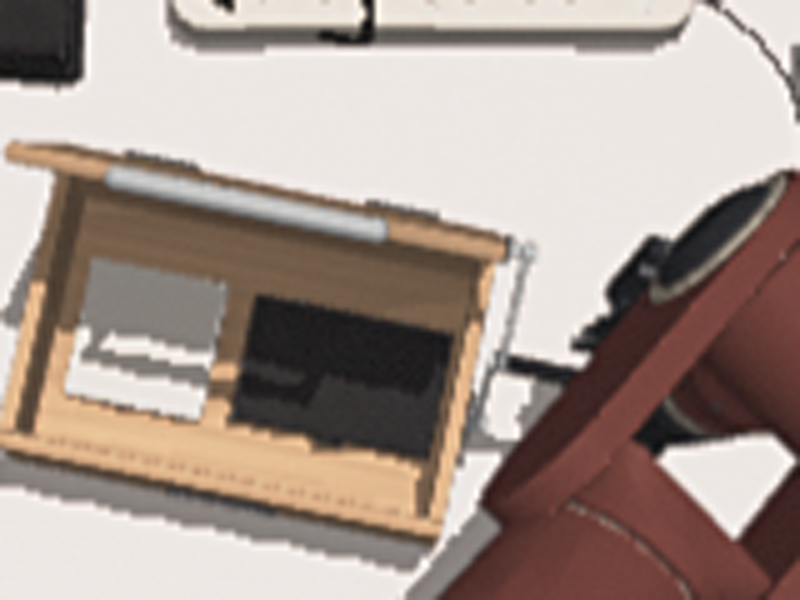

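The fingers are open and the force is about 0, so I'll retreat along the tool axis.

Emit:
carry_out --rows '[[[0,0,0,0,0,0,55],[0,0,0,-0.01,-0.064,0.24,55],[0,0,0,-0.022,-0.127,0.48,55],[0,0,0,-0.022,-0.127,0.48,55],[0,0,0,-0.022,-0.127,0.48,55]]]'

```text
time: 4.55
tool_pos: [0.5477, -0.3055, 0.258]
tool_rot: [0.79, -0.607, 0.053, -0.07]
contact_force: [-0.0, 0.3, 0.3]
gripper_width: 0.646
```

Emit:
carry_out --rows '[[[0,0,0,-0.1,-0.25,0.6,45],[0,0,0,-0.1,-0.25,0.6,45],[0,0,0,-0.1,-0.25,0.6,45],[0,0,0,-0.1,-0.25,0.6,45],[0,0,0,0,0,0,45]]]'

```text
time: 5.05
tool_pos: [0.5322, -0.347, 0.3581]
tool_rot: [0.788, -0.609, 0.051, -0.073]
contact_force: [0.1, 0.4, 0.9]
gripper_width: 0.525
```

```bash
python3 - <<'E'
from h import *
a=grab_frame('side');b=grab_frame('top')
crop('side',240,130,140,105,5,'s8',a);crop('top',180,120,160,120,5,'t8',b)
print(state()['contact_force'],state()['tool_pos'],state()['gripper_width'])
E
```

```text
[0.05307549 0.50800564 0.0379532 ] [ 0.5317835  -0.34528985  0.35313064] 0.5284933729243051
```

View pics/s8.png

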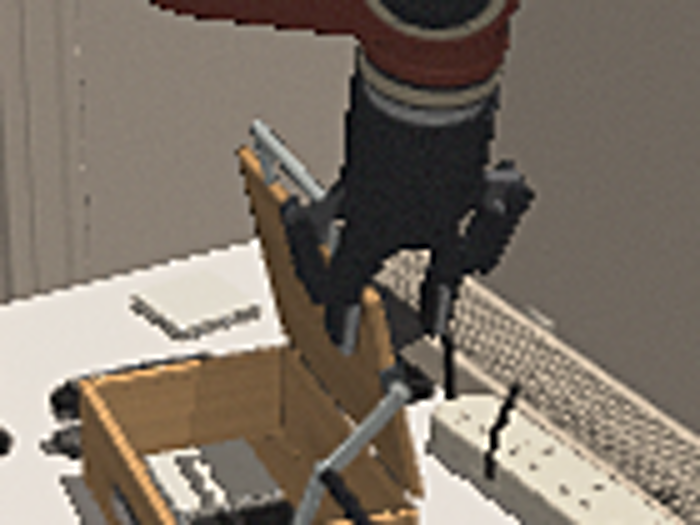

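View pics/t8.png

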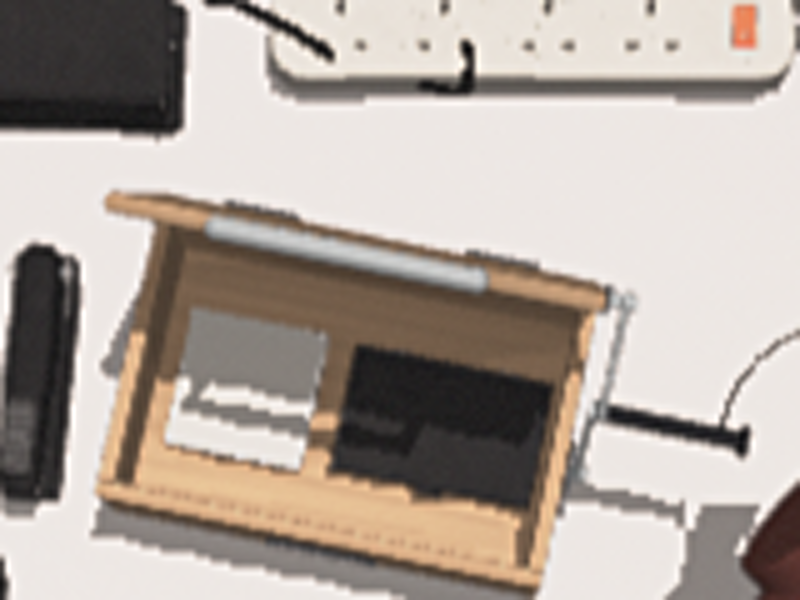

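```bash
python3 - <<'E'
from h import *
from scipy.optimize import least_squares
def lidp(r,a,y): return (80-r*np.cos(a),y,91+r*np.sin(a))
uv=(180+347/5-.4,120+252/5-.4)
r=least_squares(lambda a:proj('top',c2w(Q,lidp(200,a[0],0)))[0][1]-uv[1]+0.6,[1.3]); a=r.x[0]; print('lid',a)
uv=(180+680/5-.4,120+425/5-.4)
r=least_squares(lambda t:proj('top',c2w(Q,(-15+68*np.cos(t[0]),-175,73+68*np.sin(t[0]))))[0]-uv,[1.2]); th=r.x[0];print('lower link deg',np.degrees(th),r.fun)
# triangulate pin
S=(240+400/5-.4,130+385/5-.4);T=(180+625/5-.4,120+300/5-.4)
r=least_squares(lambda p:np.r_[proj('side',c2w(Q,p))[0]-S,proj('top',c2w(Q,p))[0]-T],[70,-130,180],x_scale=10);p=r.x;print('pin',p,r.fun.round(1))
k=np.array((-15+68*np.cos(th),73+68*np.sin(th)))
u=np.array((p[0],p[2]))-k;print('upper len',np.linalg.norm(u),'deg',np.degrees(np.arctan2(u[1],u[0])),'knee',th-np.arctan2(u[1],u[0]))
E
```

```text
lid 1.3509964640500862
lower link deg 67.65586011559938 [1.35717207 0.22630532]
pin [  58.3081462  -130.27544617  188.77544813] [-0.2  0.   0.1 -0.2]
upper len 71.05310892260816 deg 48.09448810333182 knee 0.34141034782153745
```

The knee is at about 0.34 rad and the lid at about 1.35 rad, standing free. Now I'll go to the bar.

```bash
python3 - <<'E'
from h import *
Rt=orient(0,1);P=(80-200*np.cos(1.35),0,91+200*np.sin(1.35))
plan(tcp(P,Rt,.08),Rt)
E
```

```text
t 5.15 shift_mm [ 79.9 242.8  67. ] units [1.998 6.069 1.675] | turn deg [-14.65   2.71   0.21] units [-3.663  0.676  0.052]
```

Emit:
carry_out --rows '[[[-0.36,0.068,0,0,0,0.8,45],[-0.36,0.068,0,0,0.2,0.8,45],[-0.36,0.068,0,0.2,0.7,0.075,45],[-0.36,0.068,0,0.3,0.8,0,45],[-0.36,0.068,0,0.3,0.8,0,45]]]'

```text
time: 5.65
tool_pos: [0.5638, -0.2436, 0.4177]
tool_rot: [0.75, -0.656, 0.059, -0.066]
contact_force: [1.2, 1.0, -0.7]
gripper_width: 0.527
```

Emit:
carry_out --rows '[[[-0.36,0.068,0,0.3,0.8,0,45],[-0.36,0.068,0,0.3,0.8,0,45],[-0.36,0.068,0,0.3,0.8,0,45],[-0.36,0.068,0,0.2,0.7,0,45],[-0.36,0.068,0,0.1,0.47,0,45]]]'

```text
time: 6.15
tool_pos: [0.6118, -0.0996, 0.4169]
tool_rot: [0.706, -0.703, 0.063, -0.06]
contact_force: [-0.2, -0.6, -0.8]
gripper_width: 0.527
```

```bash
python3 - <<'E'
from h import *
Rt=orient(0,1);P=(80-200*np.cos(1.35),0,91+200*np.sin(1.35))
plan(tcp(P,Rt,.08),Rt)
a=grab_frame('side');b=grab_frame('top')
crop('side',220,80,180,135,4,'s9',a);crop('top',180,100,160,120,5,'t9',b)
E
```

```text
t 6.15 shift_mm [-0.1 -2.9  3.2] units [-0.002 -0.073  0.081] | turn deg [-0.33 -0.26  0.06] units [-0.082 -0.064  0.016]
```

View pics/s9.png

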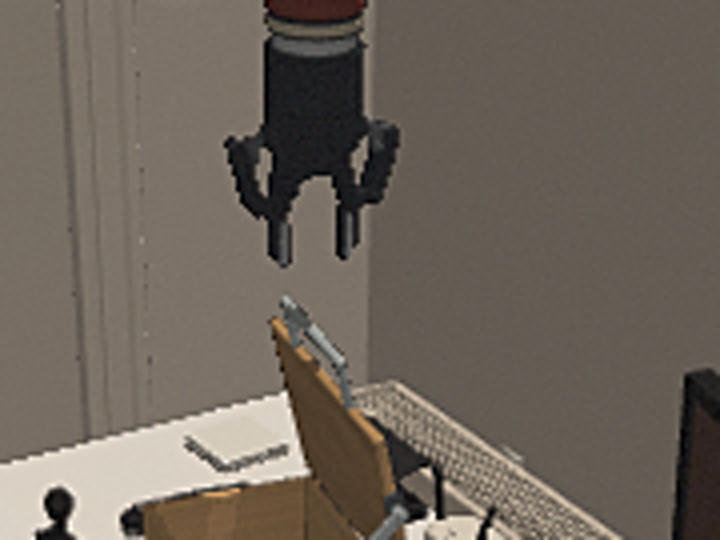

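View pics/t9.png

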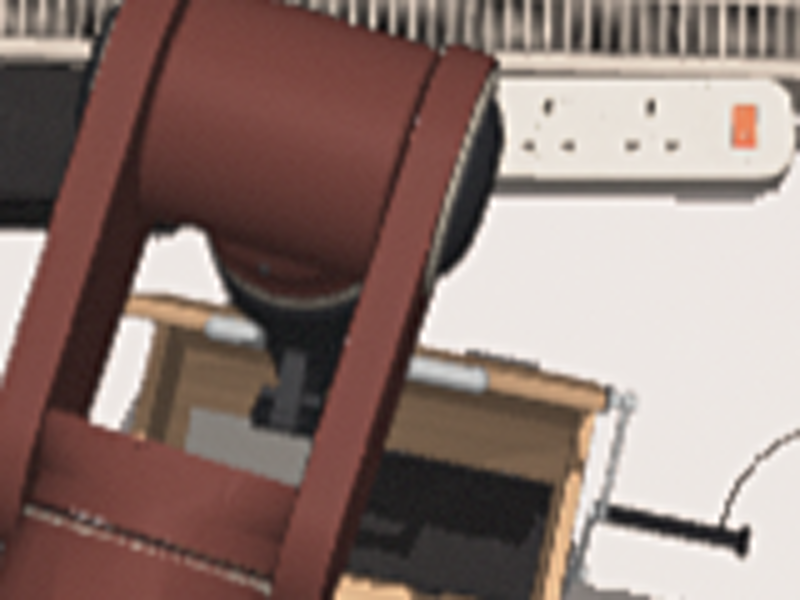

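The side view shows the bar, from (285,300) to (345,365), centred below the open fingers at (280,260) and (347,255). Before descending I'll check the lid angle against this picture.

```bash
python3 - <<'E'
from h import *
for a in(1.25,1.3,1.35,1.4):
  p=proj('side',c2w(Q,[(80-200*np.cos(a),y,91+200*np.sin(a)) for y in(65,0,-65)])); print(a,((p-[220,80])*4+1.5).round(0).tolist())
Rt=orient(0,1);P=(80-200*np.cos(1.35),0,91+200*np.sin(1.35))
plan(tcp(P,Rt,.0),Rt)
E
```

```text
1.25 [[263.0, 309.0], [290.0, 341.0], [319.0, 374.0]]
1.3 [[274.0, 304.0], [301.0, 335.0], [331.0, 369.0]]
1.35 [[285.0, 300.0], [313.0, 331.0], [343.0, 364.0]]
1.4 [[296.0, 296.0], [324.0, 327.0], [355.0, 360.0]]
t 6.25 shift_mm [ -0.1  -3.5 -77. ] units [-0.003 -0.089 -1.925] | turn deg [-0.38 -0.24 -0.07] units [-0.096 -0.06  -0.017]
```

The side view confirms 1.35. I'll descend and close.

Emit:
carry_out --rows '[[[0,0,0,0,-0.02,-0.45,45],[0,0,0,0,-0.02,-0.45,45],[0,0,0,0,-0.02,-0.45,45],[0,0,0,0,0,-0.45,45],[0,0,0,0,0,-0.13,45]]]'

```text
time: 6.75
tool_pos: [0.6105, -0.1051, 0.3376]
tool_rot: [0.707, -0.702, 0.066, -0.06]
contact_force: [-0.5, -0.4, -0.3]
gripper_width: 0.53
```

Emit:
carry_out --rows '[[[0,0,0,0,0,0,30],[0,0,0,0,0,0,18],[0,0,0,0,0,0,10],[0,0,0,0,0,0,0],[0,0,0,0,0,0,0]]]'

```text
time: 7.25
tool_pos: [0.6121, -0.1049, 0.3439]
tool_rot: [0.706, -0.703, 0.062, -0.063]
contact_force: [-1.1, -0.3, 3.9]
gripper_width: 0.107
```

```bash
python3 - <<'E'
from h import *
Rt=orient(0,1);P=(80-200*np.cos(1.35),0,91+200*np.sin(1.35))
plan(tcp(P,Rt,.0),Rt)
a=grab_frame('side')
crop('side',220,80,180,135,4,'s10',a)
s=state();g=s['tool_pos']+quat(s['tool_rot']).apply([0,.054,0])
c=R.from_euler('z',-Q[2]).apply(g-[Q[0],Q[1],0])*1000;print('grasp in chest',c,'r',np.hypot(c[0]-80,c[2]-91),'a',np.arctan2(c[2]-91,80-c[0]))
A=1.35
def pos(a): return np.array((80-200*np.cos(a),0,91+200*np.sin(a)))
cz=R.from_euler('z',Q[2]); n=24
for i in range(n):
    a0,a1=A*(1-i/n),A*(1-(i+1)/n)
    print(i,round(a1,3),(cz.apply(pos(a1)-pos(a0))/40).round(3).tolist())
E
```

```text
t 7.25 shift_mm [-0.4  2.4 -3.7] units [-0.009  0.06  -0.093] | turn deg [-0.24  0.07  0.21] units [-0.06   0.017  0.052]
grasp in chest [ 36.99670948  -2.0362461  289.80958485] r 203.40731064973798 a 1.3577742016254273
0 1.294 [-0.268, 0.047, -0.069]
1 1.238 [-0.264, 0.046, -0.084]
2 1.181 [-0.259, 0.045, -0.099]
3 1.125 [-0.253, 0.044, -0.114]
4 1.069 [-0.246, 0.043, -0.128]
5 1.013 [-0.239, 0.042, -0.142]
6 0.956 [-0.231, 0.04, -0.156]
7 0.9 [-0.222, 0.039, -0.169]
8 0.844 [-0.212, 0.037, -0.181]
9 0.787 [-0.202, 0.035, -0.193]
10 0.731 [-0.191, 0.033, -0.204]
11 0.675 [-0.179, 0.031, -0.215]
12 0.619 [-0.167, 0.029, -0.224]
13 0.562 [-0.154, 0.027, -0.234]
14 0.506 [-0.141, 0.025, -0.242]
15 0.45 [-0.127, 0.022, -0.25]
16 0.394 [-0.113, 0.02, -0.257]
17 0.338 [-0.099, 0.017, -0.263]
18 0.281 [-0.084, 0.015, -0.268]
19 0.225 [-0.069, 0.012, -0.272]
20 0.169 [-0.054, 0.009, -0.276]
21 0.113 [-0.039, 0.007, -0.278]
22 0.056 [-0.023, 0.004, -0.28]
23 0.0 [-0.008, 0.001, -0.281]
```

View pics/s10.png

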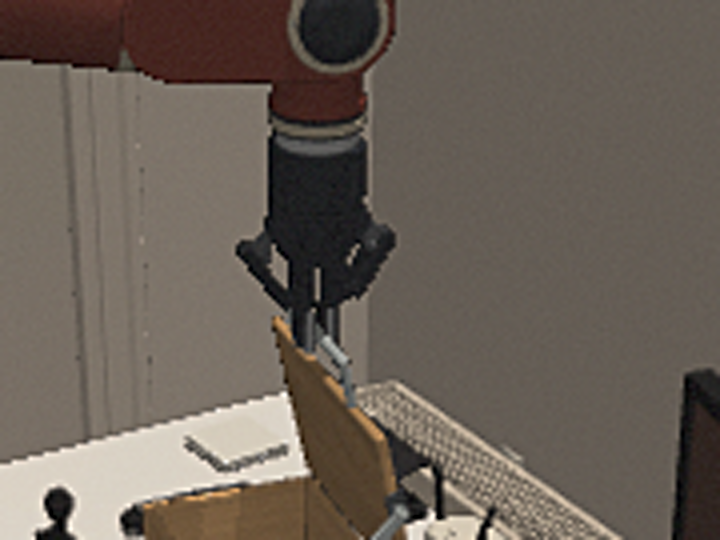

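The bar is gripped, with the opening at 9 mm. I'll lower along the arc at about 0.56 rad/s.

Emit:
carry_out --rows '[[[0,0,0,-0.268,0.047,-0.069,0],[0,0,0,-0.264,0.046,-0.084,0],[0,0,0,-0.259,0.045,-0.099,0],[0,0,0,-0.253,0.044,-0.114,0],[0,0,0,-0.246,0.043,-0.128,0]]]'

```text
time: 7.8
tool_pos: [0.5591, -0.0955, 0.3222]
tool_rot: [0.706, -0.703, 0.063, -0.062]
contact_force: [0.3, -0.9, 4.3]
gripper_width: 0.104
```

```bash
cat >> h.py <<'E'
def where():
    s=state();g=s['tool_pos']+quat(s['tool_rot']).apply([0,.054,0])
    c=R.from_euler('z',-Q[2]).apply(g-[Q[0],Q[1],0])*1000
    print('t',s['time'],'grasp in chest',c.round(1),'r',np.hypot(c[0]-80,c[2]-91).round(1),'a',np.arctan2(c[2]-91,80-c[0]).round(3),'F',s['contact_force'].round(1),'T',s['ft_torque'].round(2),'w',s['gripper_width'])
E
python3 - <<'E'
from h import *
where()
crop('side',220,80,180,135,4,'s11')
E
```

```text
t 7.8 grasp in chest [-16.9  -1.9 268.2] r 202.0 a 1.07 F [ 0.3 -0.9  4.3] T [-0.18 -0.45  0.01] w 0.10356376828863029
```

View pics/s11.png

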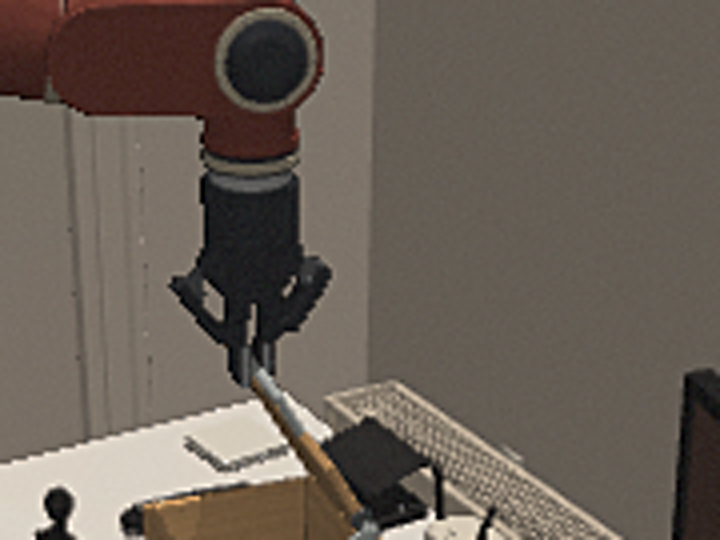

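The lid is following at 1.07 rad with low forces, so I'll continue.

Emit:
carry_out --rows '[[[0,0,0,-0.239,0.042,-0.142,0],[0,0,0,-0.231,0.04,-0.156,0],[0,0,0,-0.222,0.039,-0.169,0],[0,0,0,-0.212,0.037,-0.181,0],[0,0,0,-0.202,0.035,-0.193,0]]]'

```text
time: 8.35
tool_pos: [0.5151, -0.0877, 0.2883]
tool_rot: [0.706, -0.702, 0.063, -0.062]
contact_force: [0.6, -0.3, 2.9]
gripper_width: 0.109
```

```bash
python3 - <<'E'
from h import *
where()
crop('side',200,80,180,135,4,'s12')
E
```

```text
t 8.35 grasp in chest [-61.6  -1.8 234.3] r 201.5 a 0.791 F [ 0.6 -0.3  2.9] T [-0.06 -0.61 -0.02] w 0.10887801911081305
```

View pics/s12.png

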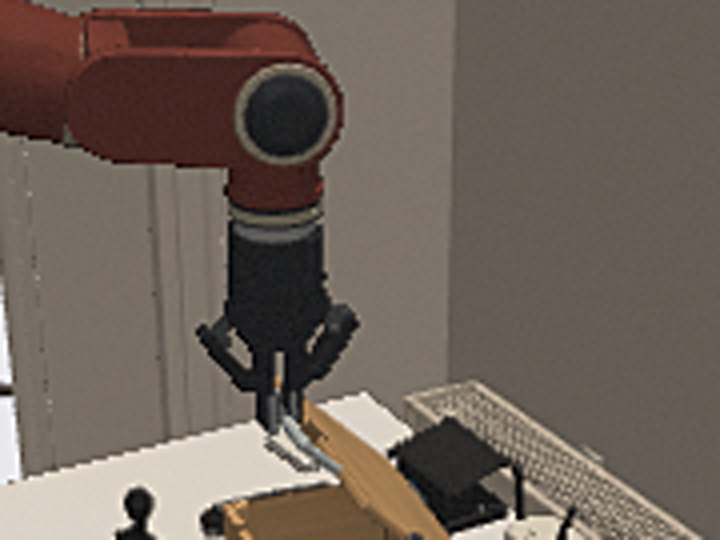

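Emit:
carry_out --rows '[[[0,0,0,-0.191,0.033,-0.204,0],[0,0,0,-0.179,0.031,-0.215,0],[0,0,0,-0.167,0.029,-0.224,0],[0,0,0,-0.154,0.027,-0.234,0],[0,0,0,-0.141,0.025,-0.242,0]]]'

```text
time: 8.9
tool_pos: [0.4821, -0.0819, 0.2432]
tool_rot: [0.706, -0.702, 0.063, -0.062]
contact_force: [3.4, 0.7, -1.1]
gripper_width: 0.104
```

Emit:
carry_out --rows '[[[0,0,0,-0.127,0.022,-0.25,0],[0,0,0,-0.113,0.02,-0.257,0],[0,0,0,-0.099,0.017,-0.263,0],[0,0,0,-0.084,0.015,-0.268,0],[0,0,0,0,0,0,0]]]'

```text
time: 9.4
tool_pos: [0.4649, -0.0789, 0.2002]
tool_rot: [0.706, -0.702, 0.064, -0.062]
contact_force: [3.9, 2.7, -3.8]
gripper_width: 0.099
```

```bash
python3 - <<'E'
from h import *
where()
crop('side',200,110,180,135,4,'s13')
E
```

```text
t 9.4 grasp in chest [-112.6   -1.8  146.2] r 200.3 a 0.279 F [ 3.9  2.7 -3.8] T [ 0.3  -0.82  0.02] w 0.09924941303239077
```

View pics/s13.png

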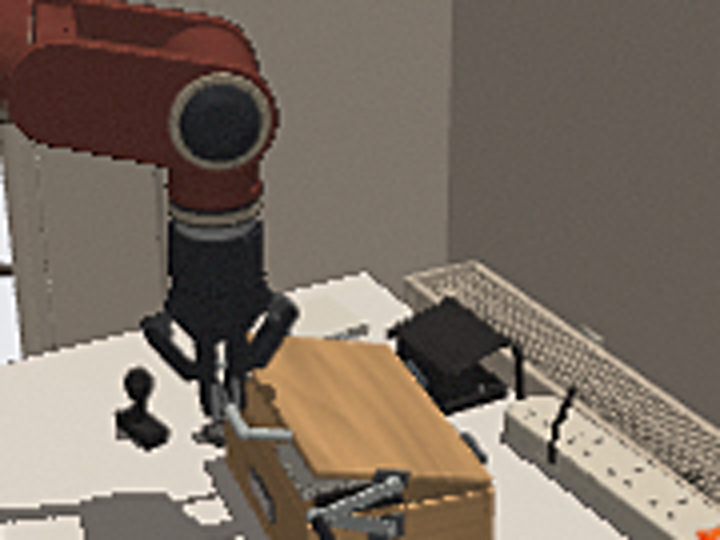

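Emit:
carry_out --rows '[[[0,0,0,-0.069,0.012,-0.272,0],[0,0,0,-0.054,0.009,-0.276,0],[0,0,0,-0.039,0.007,-0.278,0],[0,0,0,-0.015,0.003,-0.14,0],[0,0,0,-0.01,0.002,-0.14,0]]]'

```text
time: 9.95
tool_pos: [0.4582, -0.0778, 0.1579]
tool_rot: [0.706, -0.702, 0.063, -0.062]
contact_force: [-0.9, 4.6, 3.7]
gripper_width: 0.106
```

Emit:
carry_out --rows '[[[0,0,0,-0.005,0,-0.1,0],[0,0,0,0,0,-0.1,0],[0,0,0,0,0,0,0]]]'

```text
time: 10.25
tool_pos: [0.4578, -0.0777, 0.1495]
tool_rot: [0.706, -0.702, 0.063, -0.062]
contact_force: [3.0, 5.4, -1.6]
gripper_width: 0.108
```

```bash
python3 - <<'E'
from h import *
where()
crop('side',200,110,180,135,4,'s14')
E
```

```text
t 10.25 grasp in chest [-119.8   -1.9   95.5] r 199.9 a 0.022 F [ 3.   5.4 -1.6] T [ 0.7  -0.57 -0.04] w 0.10825201353752746
```

View pics/s14.png

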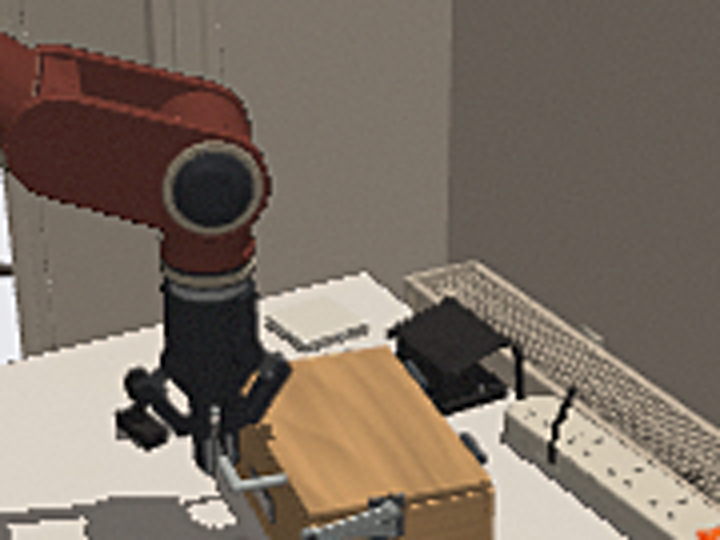

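Emit:
carry_out --rows '[[[0,0,0,0,0,-0.05,0],[0,0,0,0,0,-0.05,0],[0,0,0,0,0,0,0]]]'

```text
time: 10.6
tool_pos: [0.4578, -0.0777, 0.1458]
tool_rot: [0.706, -0.702, 0.063, -0.062]
contact_force: [2.1, 4.6, -1.4]
gripper_width: 0.102
```

Emit:
carry_out --rows '[[[0,0,0,0,0,-0.05,0],[0,0,0,0,0,-0.05,0],[0,0,0,0,0,0,0]]]'

```text
time: 10.9
tool_pos: [0.4581, -0.0778, 0.1452]
tool_rot: [0.706, -0.702, 0.064, -0.061]
contact_force: [-10.7, 8.3, 19.0]
gripper_width: 0.105
```

```bash
python3 - <<'E'
from h import *
where()
crop('side',230,180,100,75,8,'s15')
E
```

```text
t 10.9 grasp in chest [-119.7   -1.9   91.2] r 199.7 a 0.001 F [-10.7   8.3  19. ] T [ 1.25  1.39 -0.04] w 0.10544653951354797
```

View pics/s15.png

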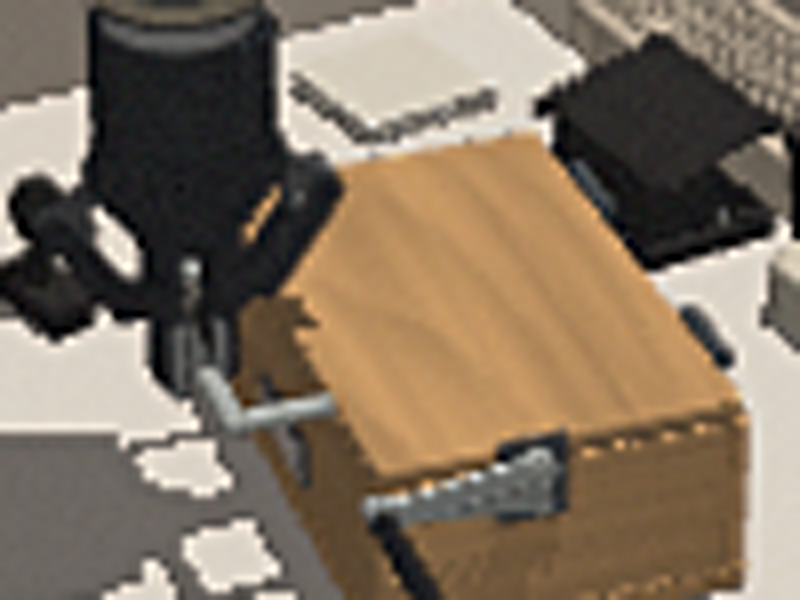

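The lid is shut: the bar is at z 91.2 mm, the angle is about 0, and the force rose to 19 N. The stay is folded. I'll relieve the press, open a little, and lift straight off.

Emit:
carry_out --rows '[[[0,0,0,0,0,0.06,0],[0,0,0,0,0,0,14],[0,0,0,0,0,0,20],[0,0,0,0,0,0,26],[0,0,0,0,0,0,26]]]'

```text
time: 11.45
tool_pos: [0.4578, -0.0782, 0.1445]
tool_rot: [0.706, -0.703, 0.063, -0.062]
contact_force: [-0.1, 0.2, -0.3]
gripper_width: 0.304
```

```bash
python3 - <<'E'
from h import *
where()
crop('side',230,180,100,75,8,'s16')
E
```

```text
t 11.45 grasp in chest [-119.7   -2.4   90.5] r 199.7 a -0.003 F [-0.1  0.2 -0.3] T [ 0.03 -0.01 -0.  ] w 0.30384913727985624
```

View pics/s16.png

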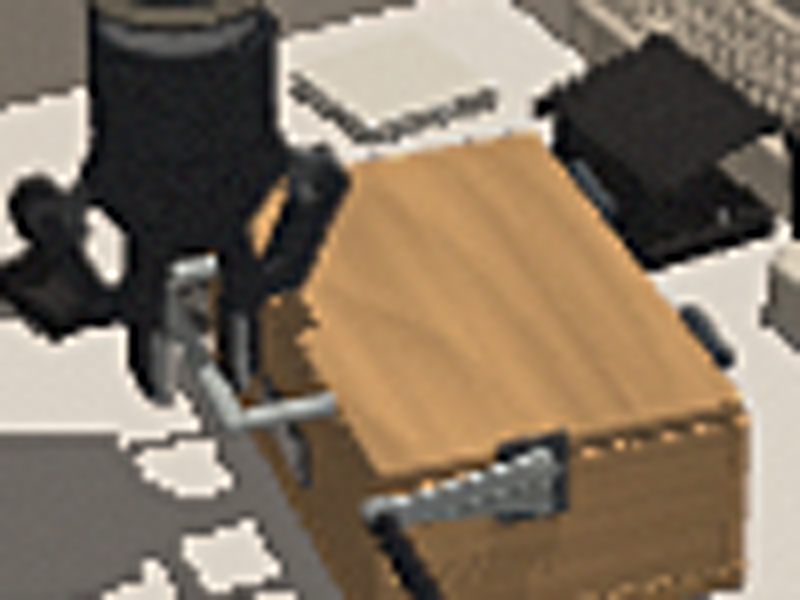

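The bar is free between the fingers and the force is zero, so I'll lift straight up.

Emit:
carry_out --rows '[[[0,0,0,0,0,0.25,26],[0,0,0,0,0,0.4,26],[0,0,0,0,0,0.5,26],[0,0,0,0,0,0.6,26],[0,0,0,0,0,0.6,26]]]'

```text
time: 12.0
tool_pos: [0.458, -0.078, 0.2403]
tool_rot: [0.706, -0.703, 0.063, -0.062]
contact_force: [0.8, -0.7, 0.7]
gripper_width: 0.303
```

Emit:
carry_out --rows '[[[0,0,0,-0.1,0,0.7,26],[0,0,0,-0.1,0,0.7,26],[0,0,0,-0.1,0,0.5,26],[0,0,0,0,0,0,26],[0,0,0,0,0,0,26]]]'

```text
time: 12.5
tool_pos: [0.4461, -0.078, 0.315]
tool_rot: [0.706, -0.703, 0.063, -0.062]
contact_force: [0.1, -0.3, -0.9]
gripper_width: 0.304
```

```bash
python3 - <<'E'
from h import *
where()
a=grab_frame('side');b=grab_frame('top')
cv2.imwrite('pics/t17.png',b);crop('side',220,160,140,105,5,'s17',a)
for al in(0,.04,.08):
  p=proj('side',c2w(Q,[(80-200*np.cos(al),y,91+200*np.sin(al)) for y in(60,-60)]+[(80-160*np.cos(al)-5*np.sin(al),-120,91+160*np.sin(al)+5*np.cos(al))]));print(al,((p-[220,160])*5+2).round(0).tolist())
print(proj('top',[[0,0,0]]))
E
```

```text
t 12.5 grasp in chest [-131.2   -4.2  261. ] r 271.1 a 0.678 F [ 0.1 -0.3 -0.9] T [-0.   -0.03 -0.01] w 0.30424122708433005
0 [[144.0, 274.0], [195.0, 364.0], [284.0, 395.0]]
0.04 [[144.0, 264.0], [195.0, 354.0], [284.0, 386.0]]
0.08 [[144.0, 253.0], [195.0, 343.0], [284.0, 378.0]]
[[206.99696037 415.66761841]]
```

View pics/s17.png

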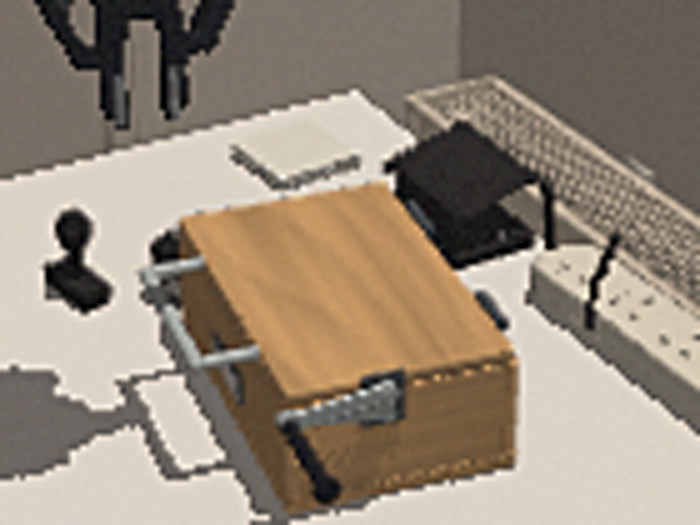

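View pics/t17.png

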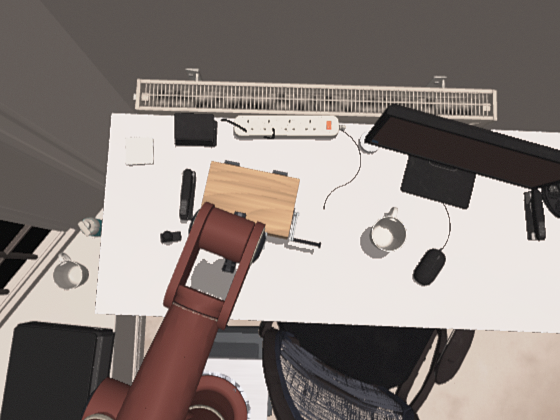

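In the side view the bar corners at (150,272) and (195,362) and the lid corner at (290,398) match the prediction for angle 0. The stay is folded, and the stapler, stamp and mug are where they began. I'll hand in now.

```bash
python3 -c "
from plant import *
print(job_done())"
```

```text
the job is handed in; nothing more can be done
None
```

The chest is shut and the job is handed in, at about 12.6 s of the 48 s allowed; the hand-in gives no verdict.

- **Unlocking the stay:** I gripped the lift handle, raised it about 23 mm along its circle, let go and backed off. The pictures then put the knee at about 0.34 rad and the lid at about 1.35 rad, standing on its own with the gripper well clear.
- **Closing the lid:** I took the pull bar and lowered the lid along its arc at about 0.6 rad/s. At the bottom it met the rim with about 19 N, then I released the bar and lifted clear.
- **Last checks:** The bar and lid corner match the prediction for angle 0 within about 1 px, and the stay looks folded (I did not measure its final angle). Contact force was about 0. By eye, the stapler, stamp and mug have not moved. No check failed. The only oddity was a 2–3 mm settling wobble after the descent to the handle, which died out within a few tenths of a second.

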